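# Release the medicine drawer's hidden catch with a dowel

### The job

The white medicine box is held shut by a hidden spring catch. Take the wooden dowel from its pocket in the clamped caddy, push it down through the small hole in the box's top onto the back of the catch so that the drawer springs open, then stand the dowel fully home in its pocket again. Leave the drawer open and everything else where it is.

Things in the scene. Friction and masses are not known exactly. Their poses are not given: they have to be found in the camera images.
- dowel_center (a point): Plain beech dowel, a round rod 14 mm in diameter and 160 mm long, 30 g, standing upright in the caddy's round pocket; this point is its centre, half-way up (80 mm above its lower end), z along the rod. It stands about 115 mm out of the pocket, and all else in the caddy stays below 72 mm over the dresser top
- pocket (a point): Centre of the mouth of the dowel's round pocket, 20 mm wide and 45 mm deep with a flat floor, in an off-white plastic caddy (110 mm in x, 220 mm in y, walls 65 mm high) clamped to the dresser's far edge; the mouth is 55 mm above the dresser top. With the dowel home its centre is 35 mm above this point
- hole (a point): Centre, at the upper surface, of the round 22 mm hole through the 12 mm thick top of the white-painted wooden medicine box (170 mm deep in x, 150 mm wide in y, 95 mm high, fixed to the dresser). Axes are the box's: the drawer opens towards the box's -x, away from the robot to the far side of the dresser; the hole is 45 mm behind the middle of the top. Straight below it, 30 mm under the upper surface, lies the flat steel pad of the catch, 30 mm wide
- latch (a joint): The spring catch under the hole, m pressed down: 0 at rest, 0.012 at its stop. It lets the drawer go when pressed 5 to 6 mm; its spring pushes back with 4 N at rest, 7 N at the stop, and lifts it again when let go
- catch_pad (a point): Centre of the upper face of the catch's steel pad, seen through the hole; it moves with the catch
- drawer (a joint): The box's drawer, m out of the box: 0 shut and locked (it plays up to 0.001), 0.06 fully open. It has no handle; once released a spring drives it out within a second and holds it out
- drawer_front (a point): Centre of the outer face of the drawer's front, a 130 mm wide, 55 mm high bare plywood panel standing 3 mm proud of the box, 36 mm above the dresser top; the space 60 mm in front of it must stay free
- jar_c (a point): Bystander: lidded glass jar, 44 mm wide, 62 mm high, in the caddy just beyond the dowel's pocket; its centre
- teether_c (a point): Bystander: navy star teether, 60 mm across, 14 mm thick, lying in the caddy's +y compartment; its centre
- rattle_c (a point): Bystander: orange plastic rattle, 96 mm long, 26 mm high, lying in the caddy's -y compartment; its middle
- spoon_grip (a point): Bystander: steel spoon, 140 mm long, lying on the dresser; a point on its handle
- ring_c (a point): Bystander: beech ring, 68 mm outside, 12 mm high, lying flat on the dresser; its centre
- mug_rim (a point): Bystander: white mug, 74 mm wide, 80 mm high, on the dresser beside the box; the centre of its mouth
There are look-alikes about, which are no part of the job. What is shaped like the part that bears hole but red is not meant.

How it is judged (in metres and radians):
On the way, in this order (a step that is already met when the one before it is completed fails the run):
1. the dowel, through the hole, presses the catch (value of joint latch above 0.003 m and contact force between dowel and latch above 0.5 N and horizontal distance between dowel_center and hole below 0.03 m and value of joint drawer below 0.03 m).
2. the drawer has sprung open (value of joint drawer above 0.05 m), for 0.1 s.
At the end, for the whole second after the job is handed in: The drawer is open by more than 50 mm, the catch is let go (within 2 mm of rest), and the dowel stands at rest in its pocket, within 7 mm of fully home, its centre within 15 mm of the pocket's axis, leaning less than 0.25 rad (either end down) (value of joint drawer above 0.05 m and value of joint latch below 0.002 m and horizontal distance between dowel_center and pocket below 0.015 m and z of dowel_center in the frame of pocket below 0.042 m and (angle between dowel_center's own z axis and vertical below 0.25 rad or angle between dowel_center's own z axis and vertical above 2.89 rad) and linear speed of dowel below 0.02 m/s); the robot touches nothing.
It fails at once if a bystander (jar, teether, rattle, spoon, ring or mug) is moved more than 40 mm (distance of any of jar_c, teether_c, rattle_c, spoon_grip, ring_c, mug_rim from where it was at the start of the episode above 0.04 m).
It fails at once if the catch is pressed by the fingers (contact force between the fingers and latch above 0.5 N).
It also fails if it takes over 48 s, if anything falls off the work surface, if the arm or the gripper's body presses on something with over 40 N, if the wrist force passes 120 N, or if a joint passes its speed limit or range.

### The arm

A 6-joint arm with a two-finger parallel gripper is mounted at the origin on the work surface. World frame = base frame: x ahead of the robot, y to its left, z up, the work surface at z = 0. Lengths are in m, angles in degrees, forces in N, time in s.
With the tool pointing down it reaches from about 0.4 to 0.825 m from the base axis. Payload 7 kg.
Tool frame: the origin (TCP) lies at the very end of the fingers, on their centre line; the grasp point (between the pads) lies 19 mm behind it; z points along the fingers, y is the line along which they close (so a half turn about z gives the same grasp; the last joint's range is limited). The gripper opens to 88 mm and grips with 3 to 60 N. Pads are 19 mm wide; open, the fingers measure 130 mm over their backs; the gripper's body (78 mm by 193 mm) begins 47 mm behind the grasp point.
Start: joints at [81.595, 20.546, 0.682, 0, -70.136, -16.507], TCP at [0.284, 0.612, 0.205] pointing down, gripper open.
Joint ranges: [-176.03, 176.03], [-82.01, 121.73], [-58.28, 71.71], [-173.87, 95.51], [-174.79, -0.11], [-173.66, 173.66]. Speed limits (degrees/s): [136.94, 136.94, 172.46, 180, 180, 180].

### API

Orientations are given as [roll, pitch, yaw] about the fixed x, y, z axes, in that order (R = Rz(yaw) Ry(pitch) Rx(roll)).
In Python, from plant import r gives the robot as it stands. The module is installed in compiled form; this text tells all that it offers.
- The arm moves only by the tool jog_arm, never from a script. Its arguments are lists of equal length, an entry for each row: "travel": the shift along the tool's x, y, z each as a share of 50 cm, from -1 to 1, a list of three; "dr": the turn, a rotation vector about the tool's x, y, z each as a share of 360 degrees, from -1 to 1, a list of three; "claw": the opening, from 0 (shut) to 1 (fully open). A call has exactly 10 rows; each row is the pose to reach, as a shift and turn from the pose commanded when the call began, along the tool's axes at that moment, turning the shorter way round; what a row does not reach only later rows make up. A row lasts 1/8 s, in which the tool goes at most 62.5 mm and 10.7 degrees, less where a joint would pass 70% of its speed; a pose out of reach is approached as far as the arm can. A call with a number of a shift or a turn outside -1 to 1 is refused whole. A call with a gripper value outside its range is refused whole. The fingers move at their own pace and stop on an object; "newtons" is the grip in N (left out, the last holds). Time passes only in rows, so rows that repeat a pose let the fingers close, or fill a call up. It gives the time, the measured TCP pose, the force, the opening and the grip force at its end, in the units of the state.
- r.get_state(): the state, without advancing time (a new reading comes with each control period).
- r.capture(name): name is "scene" or "top"; returns a dict with "pixels" (400x640x3 uint8, red, green, blue), "range_z" (400x640 float32, m along the optical axis (not along the pixel's ray), 0 where there is no reading), "fx", "fy", "cx", "cy" (pixels), "position" and "attitude" of the camera in the world. Camera axes: x right, y up, looking along -z (the intrinsics and any distortion apply to the point x, -y, -z); pixel columns grow to the right and rows downward; lengths in m; the calibration is good to about 2 mm. A picture is of the moment at which its call begins.
- r.close_job(): hands the job in; it is judged then, once.
Trained networks look in the newest picture that a camera, given by its name, has taken for a name from the list of things; names that differ only in an ending like _2 or _b are one class to them, and where a whole thing is asked for, a point or a joint stands for the part that bears it (a point fixed in the world has none). Each returns a list of dicts, best first, with "conf" (0 to 1); they miss things now and then, are a little off and sometimes report something else, mostly with a low value. They report only what shows in the picture. A call takes as long as a camera call. They do not tell look-alikes from the thing itself.
- r.boxes_of(name, camera): "extent" ([left, top, right, bottom] in pixels, round what is visible of it).
- r.regions_of(name, camera): "pixels" (400x640 bool, what is visible of it) and "extent" ([left, top, right, bottom] in pixels, round what is visible of it).
- r.tip_of(name, camera): "at" ([column, row] in pixels: a listed point, or the origin of a listed thing).
The state is a dict: "time_s": time; "joints": joint angles; "qd": joint speeds; "joint_torque": joint torques, N m; "tcp_pos": TCP position; "eef_rot": TCP orientation; "contact_force": force on the tool from outside, world axes, zero at the start; "moment": the same for the moment, N m; "gripper_width": finger opening in m; "gripper_force": force on a finger pad.
Only numpy, scipy, OpenCV 4.12 (cv2) and the standard library are available. Lean on these libraries where they do the work, as an engineer would, in place of code of your own. Each camera call takes 0.05 s, during which the arm holds its last target. There are 200 camera calls.

## Working session

There is one attempt and no reset: what is moved stays moved. The work goes in short steps, Python scripts to look and compute and a tool call to move; the robot and the scene stay as the last step left them, time stands still between calls to the robot, and variables do not carry over. Pictures are saved under pics/ and viewed, at most 10 in all, crops included, and the job is handed in when it is done.

Besides the shell and the picture viewer there is one more tool, called as a command line: name --argument value ..., lists and objects as JSON in quotes. jog_arm: Moves the arm, as the interface text tells. Its arguments: {"type":"object","properties":{"travel":{"type":"array"},"dr":{"type":"array"},"claw":{"type":"array"},"newtons":{"type":"number"}},"required":["travel","dr","claw"]}

```bash
mkdir -p pics; cat > h.py <<'E'
import numpy as np, cv2
from plant import r
from scipy.spatial.transform import Rotation as R
def rot(c):
    a=np.array(c["attitude"],float)
    if a.shape==(3,3): return a
    if a.shape==(4,): return R.from_quat(a).as_matrix()
    return R.from_euler('xyz',a,degrees=True).as_matrix()
def cloud(c):
    z=c["range_z"]; v,u=np.mgrid[0:400,0:640]
    p=np.stack([(u-c["cx"])/c["fx"]*z,-(v-c["cy"])/c["fy"]*z,-z],-1)
    return p@rot(c).T+np.array(c["position"])
def save(c,n): cv2.imwrite("pics/"+n,c["pixels"][:,:,::-1])
E
python3 - <<'E'
from h import *
print(r.get_state())
for n in ["scene","top"]:
    c=r.capture(n); save(c,n+"0.png"); P=cloud(c)
    print(n,[ (k,c[k]) for k in c if k not in("pixels","range_z")])
    for t in ["dowel_center","pocket","hole","drawer_front","catch_pad","jar_c","mug_rim"]:
        for d in r.tip_of(t,n)[:3]:
            u,v=np.round(d["at"]).astype(int); 
            print(t,round(d["conf"],2),u,v,P[v,u].round(4) if 0<=v<400 and 0<=u<640 else None)
E
```

```text
{'time_s': 0.0, 'joints': array([ 8.15963465e+01,  2.05917612e+01,  6.33451726e-01, -1.83501514e-02,
       -7.01338968e+01, -1.65077548e+01]), 'qd': array([-0.08012293, -0.00723748,  0.07973318, -0.01343074, -0.04726101,
       -0.05549237]), 'joint_torque': array([ 1.57960349e-03, -5.82718241e+01,  2.93050486e+01,  6.99740052e+00,
        6.74753683e-03, -1.63914242e-04]), 'tcp_pos': array([0.28413121, 0.61172284, 0.20392214]), 'eef_rot': array([ 1.79906692e+02, -9.66310809e-03, -2.49176501e+01]), 'contact_force': array([ 0.60169094, -0.42878819,  0.13199699]), 'moment': array([ 0.0465088 , -0.03868703, -0.051465  ]), 'gripper_force': 0.0, 'gripper_width': 0.08761633182447341}
scene [('fx', 420.43655125407133), ('fy', 420.43655125407133), ('cx', 326.69095526524467), ('cy', 205.69040213050667), ('position', array([ 0.8443543 , -0.36211978,  0.87127865])), ('attitude', array([37.16162514, -0.29324492, 37.38942005]))]
dowel_center 0.5 258 361 [ 0.6084 -0.2493  0.1034]
pocket 0.94 263 366 [ 0.6105 -0.2448  0.0657]
hole 0.86 360 179 [0.5054 0.2213 0.0961]
hole 0.63 257 359 [ 0.608  -0.2494  0.1145]
hole 0.62 277 136 [0.241  0.2157 0.0893]
drawer_front 0.71 323 166 [0.3844 0.2306 0.054 ]
drawer_front 0.42 361 180 [0.5097 0.2192 0.0973]
jar_c 0.98 282 388 [ 0.6646 -0.2528  0.068 ]
mug_rim 0.55 416 123 [0.4932 0.5272 0.0527]
top [('fx', 466.6489457408372), ('fy', 466.6489457408372), ('cx', 320.5830408463793), ('cy', 194.5189344189598), ('position', array([0.35332481, 0.12713785, 1.30374206])), ('attitude', array([ 5.15244115e+00,  5.82434644e-02, -8.99692617e+01]))]
dowel_center 0.63 458 141 [ 0.6061 -0.2361  0.083 ]
pocket 0.56 458 143 [ 0.6015 -0.2371  0.0792]
pocket 0.5 428 135 [ 0.6369 -0.1722  0.0169]
hole 0.94 288 278 [0.2451 0.2138 0.065 ]
hole 0.6 288 171 [0.5289 0.2161 0.0605]
catch_pad 0.55 289 278 [0.2452 0.2111 0.0656]
catch_pad 0.51 289 176 [0.515  0.2131 0.0629]
jar_c 0.85 457 126 [ 0.6505 -0.2393  0.0667]
```

View pics/top0.png

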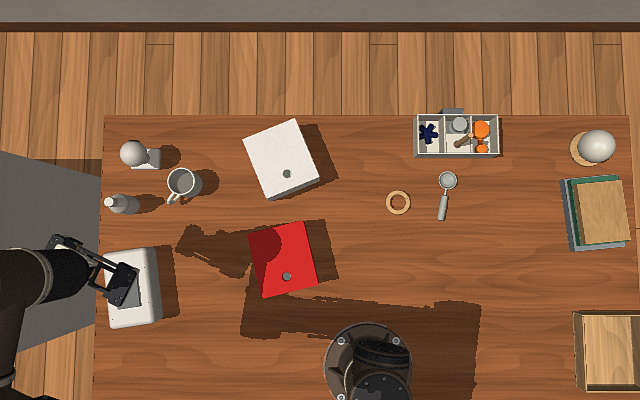

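View pics/scene0.png

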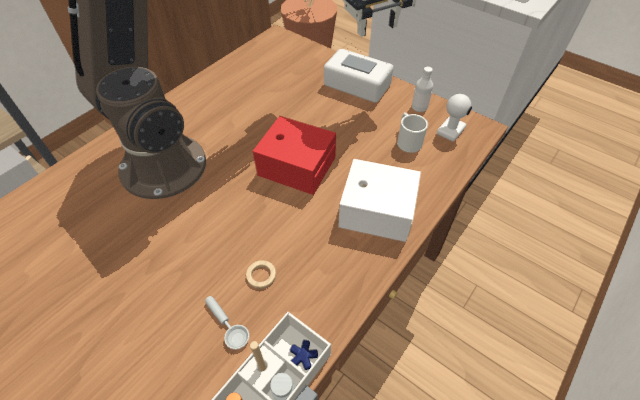

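The top view shows the white box at about (281,160) with its hole at (287,174), the red look-alike at (283,260), and the caddy at (457,136) with the dowel near (461,141). The scene view shows the white hole at (362,184) and the dowel running from (254,343) to (263,370).

```bash
python3 - <<'E'
from h import *
for n in ["scene","top"]:
    c=r.capture(n); P=cloud(c); I=c["pixels"].astype(int)
    x,y,z=P[...,0],P[...,1],P[...,2]; ok=c["range_z"]>0
    m=ok&(abs(z-.095)<.006)&(abs(x-.55)<.15)&(abs(y-.23)<.14)&(I.min(-1)>130)
    q=P[m]; rc=cv2.minAreaRect(q[:,:2].astype(np.float32)); print(n,"box",rc,np.median(q[:,2]),len(q))
    # hole: fill gaps in mask
    k=m.astype(np.uint8); cs,_=cv2.findContours(k,cv2.RETR_CCOMP,cv2.CHAIN_APPROX_NONE)
    for s in cs:
        a=cv2.contourArea(s)
        if 15<a<400:
            u,v=s[:,0].mean(0); d=R.from_matrix(rot(c)).apply([(u-c["cx"])/c["fx"],-(v-c["cy"])/c["fy"],-1]); t=(.095-c["position"][2])/d[2]
            print("hole?",a,u,v,(c["position"]+t*d).round(4))
    # floor
    m=ok&(abs(x-.45)<.05)&(abs(y)<.05); print("table z",np.median(z[m]))
    m=ok&(z>.075)&(z<.25)&(abs(x-.61)<.06)&(abs(y+.245)<.06)
    q=P[m]; print("dowel n",len(q),q.min(0).round(3),q.max(0).round(3))
    for lo in np.arange(.075,.19,.015):
        s=q[(q[:,2]>=lo)&(q[:,2]<lo+.015)]
        if len(s): print(round(lo,3),len(s),np.median(s,0).round(4),np.ptp(s,axis=0).round(3))
    m=ok&(z>.055)&(z<.072)&(abs(x-.63)<.12)&(abs(y+.24)<.15)
    print("caddy",cv2.minAreaRect(P[m][:,:2].astype(np.float32)))
    b=c["pixels"]
    cr=b[300:400,200:340] if n=="scene" else b[100:170,400:520]
    cv2.imwrite(f"pics/{n}_cad.png",cv2.resize(cr[:,:,::-1],None,fx=5,fy=5,interpolation=cv2.INTER_CUBIC))
E
```

```text
scene box ((0.5589542984962463, 0.23176942765712738), (0.1699541062116623, 0.15504810214042664), 22.842971801757812) 0.09510599589740287 3496
hole? 47.0 362.45454545454544 184.0 [0.5187 0.2126 0.095 ]
table z 0.00044452538695766153
dowel n 202 [ 0.598 -0.251  0.077] [ 0.612 -0.238  0.173]
0.075 21 [ 0.6097 -0.2473  0.0852] [0.01  0.012 0.013]
0.09 21 [ 0.61   -0.2472  0.0977] [0.007 0.013 0.014]
0.105 21 [ 0.6095 -0.2477  0.1132] [0.009 0.013 0.014]
0.12 27 [ 0.6095 -0.2461  0.1277] [0.008 0.013 0.014]
0.135 25 [ 0.6098 -0.247   0.1436] [0.008 0.01  0.014]
0.15 26 [ 0.6095 -0.2465  0.1572] [0.01  0.013 0.014]
0.165 61 [ 0.605  -0.2448  0.1703] [0.013 0.013 0.007]
caddy ((0.6303523182868958, -0.2382807731628418), (0.11055779457092285, 0.20983730256557465), 0.16666553914546967)
top box ((0.5595318078994751, 0.23441261053085327), (0.1707938313484192, 0.1502334326505661), 22.57569694519043) 0.09420210797112794 3539
hole? 68.5 286.7037037037037 173.2962962962963 [0.5179 0.2169 0.095 ]
table z -0.0007470121787243045
dowel n 97 [ 0.597 -0.247  0.076] [ 0.611 -0.234  0.172]
0.075 12 [ 0.6014 -0.2365  0.0829] [0.012 0.01  0.013]
0.09 11 [ 0.6012 -0.236   0.0987] [0.012 0.007 0.011]
0.105 11 [ 0.6007 -0.2365  0.113 ] [0.009 0.01  0.013]
0.12 10 [ 0.601  -0.2373  0.1288] [0.009 0.008 0.013]
0.135 13 [ 0.6019 -0.2373  0.1403] [0.013 0.008 0.013]
0.15 13 [ 0.6007 -0.2364  0.1582] [0.01  0.009 0.013]
0.165 27 [ 0.6036 -0.2405  0.17  ] [0.013 0.012 0.007]
caddy ((0.6299904584884644, -0.24175342917442322), (0.22259993851184845, 0.11077955365180969), 89.81613159179688)
```

View pics/scene_cad.png

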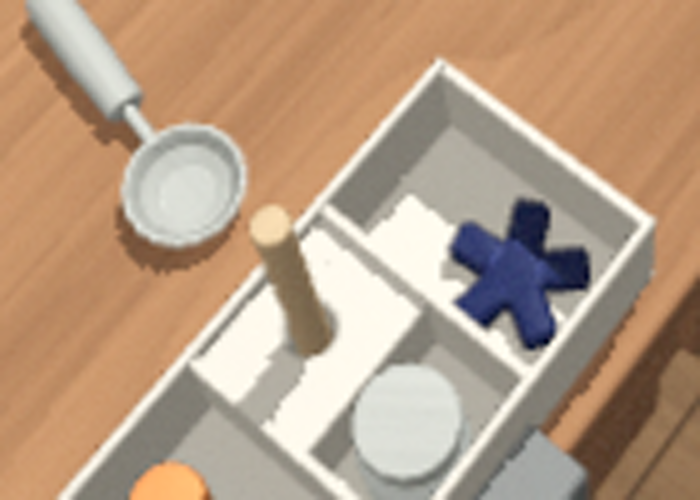

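View pics/top_cad.png

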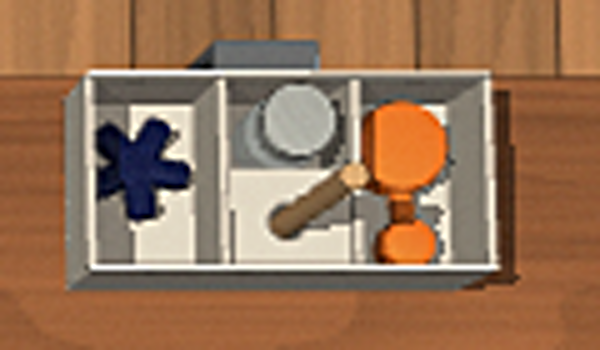

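The two cameras agree on these positions:
- Dowel upright at about (0.6045, -0.242), top at z 0.170.
- Hole at about (0.518, 0.2155). This matches the box centre minus 45 mm along a yaw of 22.7°.

Next I move over the dowel in two legs, keeping the tool's yaw.

jog_arm --travel '[[0.1,0.1,0],[0.2,0.2,0],[0.3,0.3,0],[0.38,0.38,0],[0.46,0.46,0],[0.54,0.54,0],[0.6,0.6,0],[0.65,0.64,0],[0.65,0.64,0],[0.65,0.64,0]]' --dr '[[0,0,0],[0,0,0],[0,0,0],[0,0,0],[0,0,0],[0,0,0],[0,0,0],[0,0,0],[0,0,0],[0,0,0]]' --claw '[1,1,1,1,1,1,1,1,1,1]' --newtons 40

```text
time_s: 2.15
tcp_pos: [0.4444, 0.1852, 0.205]
eef_rot: [-180.0, -0.0, -24.9]
contact_force: [0.9, 0.3, 0.2]
gripper_width: 0.0874
gripper_force: 0.0
```

jog_arm --travel '[[0.1,0.1,0],[0.2,0.2,0],[0.3,0.3,0],[0.38,0.38,0],[0.46,0.46,0],[0.54,0.54,0],[0.6,0.6,0],[0.65,0.64,0],[0.65,0.64,0],[0.65,0.64,0]]' --dr '[[0,0,0],[0,0,0],[0,0,0],[0,0,0],[0,0,0],[0,0,0],[0,0,0],[0,0,0],[0,0,0],[0,0,0]]' --claw '[1,1,1,1,1,1,1,1,1,1]'

```text
time_s: 3.4
tcp_pos: [0.6044, -0.241, 0.2044]
eef_rot: [180.0, 0.0, -24.9]
contact_force: [0.9, 0.5, 0.1]
gripper_width: 0.0879
gripper_force: 0.0
```

jog_arm --travel '[[0,0,0.05],[0,0,0.1],[0,0,0.15],[0,0,0.18],[0,0,0.18],[0,0,0.18],[0,0,0.18],[0,0,0.18],[0,0,0.18],[0,0,0.18]]' --dr '[[0,0,0],[0,0,0],[0,0,0],[0,0,0],[0,0,0],[0,0,0],[0,0,0],[0,0,0],[0,0,0],[0,0,0]]' --claw '[1,1,1,1,1,0,0,0,0,0]' --newtons 40

```text
time_s: 4.65
tcp_pos: [0.6043, -0.2421, 0.115]
eef_rot: [-180.0, -0.0, -24.9]
contact_force: [-0.8, 0.3, -0.7]
gripper_width: 0.0437
gripper_force: 0.0
```

jog_arm --travel '[[0,0,0],[0,0,0],[0,0,0],[0,0,-0.04],[0,0,-0.08],[0,0,-0.12],[0,0,-0.16],[0,0,-0.2],[0,0,-0.2],[0,0,-0.2]]' --dr '[[0,0,0],[0,0,0],[0,0,0],[0,0,0],[0,0,0],[0,0,0],[0,0,0],[0,0,0],[0,0,0],[0,0,0]]' --claw '[0,0,0,0,0,0,0,0,0,0]'

```text
time_s: 5.9
tcp_pos: [0.6039, -0.2419, 0.214]
eef_rot: [-180.0, 0.1, -24.9]
contact_force: [0.1, -0.5, -0.8]
gripper_width: 0.0131
gripper_force: 40.0
```

jog_arm --travel '[[-0.05,-0.07,-0.03],[-0.11,-0.15,-0.03],[-0.18,-0.25,-0.03],[-0.25,-0.35,-0.03],[-0.32,-0.45,-0.03],[-0.39,-0.55,-0.03],[-0.46,-0.64,-0.03],[-0.51,-0.71,-0.03],[-0.541,-0.757,-0.03],[-0.541,-0.757,-0.03]]' --dr '[[0,0,0],[0,0,0],[0,0,0],[0,0,0],[0,0,0],[0,0,0],[0,0,0],[0,0,0],[0,0,0],[0,0,0]]' --claw '[0,0,0,0,0,0,0,0,0,0]'

```text
time_s: 7.15
tcp_pos: [0.5175, 0.2166, 0.2286]
eef_rot: [179.9, 0.1, -24.8]
contact_force: [0.6, -0.6, -0.2]
gripper_width: 0.0131
gripper_force: 40.0
```

```bash
python3 - <<'E'
from h import *
c=r.capture("scene"); P=cloud(c); I=c["pixels"].astype(int); print(r.get_state()["tcp_pos"])
cr=c["pixels"][80:240,280:480]
cv2.imwrite("pics/s1.png",cv2.resize(cr[:,:,::-1],None,fx=3.7,fy=3.7,interpolation=cv2.INTER_CUBIC))
x,y,z=P[...,0],P[...,1],P[...,2]
m=(c["range_z"]>0)&(abs(x-.518)<.04)&(abs(y-.2155)<.04)&(z>.105)&(z<.222)
for lo in np.arange(.105,.22,.012):
    s=P[m&(z>=lo)&(z<lo+.012)]
    if len(s): print(round(lo,3),len(s),np.median(s,0).round(4),np.ptp(s,axis=0).round(3))
E
```

```text
[0.51772913 0.21558923 0.22872797]
0.117 8 [0.5199 0.2093 0.1266] [0.009 0.009 0.004]
0.129 20 [0.5206 0.2086 0.1361] [0.011 0.009 0.01 ]
0.141 23 [0.519  0.2093 0.1461] [0.013 0.012 0.011]
0.153 20 [0.5206 0.209  0.1601] [0.009 0.009 0.011]
0.165 24 [0.5196 0.2096 0.1707] [0.013 0.009 0.01 ]
0.177 23 [0.5211 0.2111 0.1826] [0.014 0.011 0.011]
0.189 22 [0.5201 0.2094 0.196 ] [0.011 0.01  0.011]
0.201 25 [0.521  0.21   0.2063] [0.013 0.011 0.01 ]
0.213 19 [0.5202 0.2094 0.2176] [0.01  0.009 0.009]
```

View pics/s1.png

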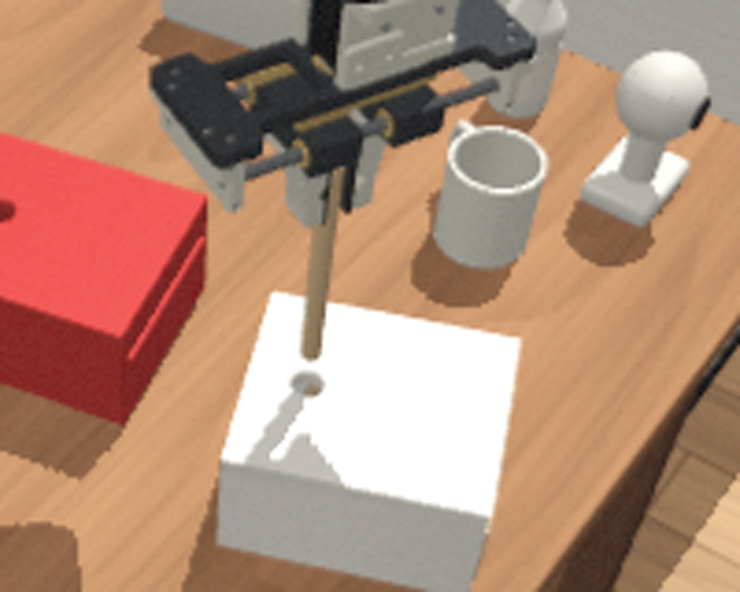

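The dowel hangs vertical over the hole. In the crop its axis extends to (307,384), which is the hole's centre, so I lower it into the hole to just above the pad.

jog_arm --travel '[[0,0,0.02],[0,0,0.035],[0,0,0.045],[0,0,0.055],[0,0,0.065],[0,0,0.075],[0,0,0.085],[0,0,0.095],[0,0,0.1],[0,0,0.1]]' --dr '[[0,0,0],[0,0,0],[0,0,0],[0,0,0],[0,0,0],[0,0,0],[0,0,0],[0,0,0],[0,0,0],[0,0,0]]' --claw '[0,0,0,0,0,0,0,0,0,0]'

```text
time_s: 8.45
tcp_pos: [0.5183, 0.2151, 0.1797]
eef_rot: [180.0, 0.0, -24.9]
contact_force: [-0.6, -0.5, 0.1]
gripper_width: 0.013
gripper_force: 40.0
```

jog_arm --travel '[[0,0,0.008],[0,0,0.016],[0,0,0.022],[0,0,0.028],[0,0,0.033],[0,0,0.037],[0,0,0.037],[0,0,0.037],[0,0,0.037],[0,0,0.037]]' --dr '[[0,0,0],[0,0,0],[0,0,0],[0,0,0],[0,0,0],[0,0,0],[0,0,0],[0,0,0],[0,0,0],[0,0,0]]' --claw '[0,0,0,0,0,0,0,0,0,0]'

```text
time_s: 9.7
tcp_pos: [0.5187, 0.2151, 0.162]
eef_rot: [-180.0, -0.0, -24.9]
contact_force: [-1.2, -1.1, 4.9]
gripper_width: 0.0133
gripper_force: 40.0
```

```bash
python3 - <<'E'
from h import *
c=r.capture("scene"); P=cloud(c); s=r.get_state(); print(s["tcp_pos"],s["contact_force"])
cr=c["pixels"][80:240,280:480]
cv2.imwrite("pics/s2.png",cv2.resize(cr[:,:,::-1],None,fx=3,fy=3,interpolation=cv2.INTER_CUBIC))
E
```

```text
[0.51870567 0.21513571 0.16203092] [-0.89453281 -0.17360446  5.53988438]
```

View pics/s2.png

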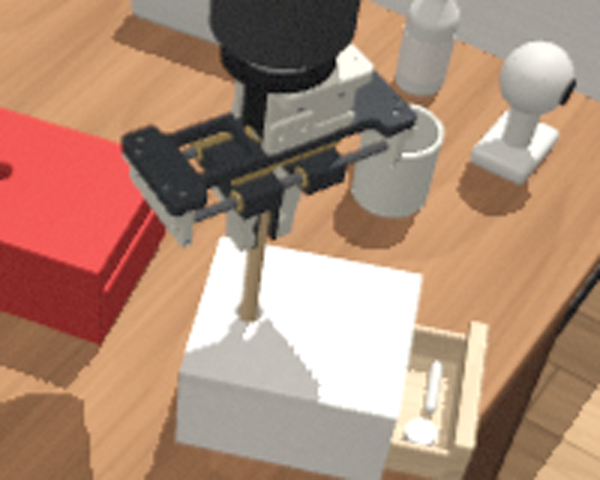

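The drawer is out: its tray shows at about (440,400) in the crop. Next I lift the dowel and take it back over the pocket.

jog_arm --travel '[[0,0,-0.03],[0,0,-0.06],[0,0,-0.09],[0,0,-0.12],[0,0,-0.137],[0,0,-0.137],[0,0,-0.137],[0,0,-0.137],[0,0,-0.137],[0,0,-0.137]]' --dr '[[0,0,0],[0,0,0],[0,0,0],[0,0,0],[0,0,0],[0,0,0],[0,0,0],[0,0,0],[0,0,0],[0,0,0]]' --claw '[0,0,0,0,0,0,0,0,0,0]'

```text
time_s: 11.0
tcp_pos: [0.5183, 0.2151, 0.2297]
eef_rot: [180.0, 0.0, -24.9]
contact_force: [0.0, -0.3, -0.4]
gripper_width: 0.0133
gripper_force: 40.0
```

jog_arm --travel '[[0.05,0.07,0],[0.11,0.15,0],[0.18,0.25,0],[0.25,0.35,0],[0.32,0.45,0],[0.39,0.55,0],[0.46,0.64,0],[0.51,0.71,0],[0.541,0.757,0],[0.541,0.757,0]]' --dr '[[0,0,0],[0,0,0],[0,0,0],[0,0,0],[0,0,0],[0,0,0],[0,0,0],[0,0,0],[0,0,0],[0,0,0]]' --claw '[0,0,0,0,0,0,0,0,0,0]'

```text
time_s: 12.25
tcp_pos: [0.604, -0.244, 0.229]
eef_rot: [180.0, 0.1, -25.1]
contact_force: [0.1, 0.7, 0.0]
gripper_width: 0.0137
gripper_force: 40.0
```

```bash
python3 - <<'E'
from h import *
c=r.capture("scene"); P=cloud(c); s=r.get_state(); print(s["tcp_pos"],s["contact_force"])
cr=c["pixels"][240:400,170:370]
cv2.imwrite("pics/s3.png",cv2.resize(cr[:,:,::-1],None,fx=3.7,fy=3.7,interpolation=cv2.INTER_CUBIC))
x,y,z=P[...,0],P[...,1],P[...,2]
m=(c["range_z"]>0)&(abs(x-.606)<.03)&(abs(y+.244)<.03)&(z>.105)&(z<.222)
for lo in np.arange(.105,.22,.012):
    s=P[m&(z>=lo)&(z<lo+.012)]
    if len(s): print(round(lo,3),len(s),np.median(s,0).round(4),np.ptp(s,axis=0).round(3))
E
```

```text
[ 0.60400138 -0.24286879  0.22919858] [-0.73981696  0.97027436 -0.15865851]
0.117 3 [ 0.6099 -0.2489  0.128 ] [0.005 0.007 0.002]
0.129 20 [ 0.6094 -0.2489  0.1352] [0.01  0.012 0.012]
0.141 21 [ 0.6095 -0.2489  0.148 ] [0.008 0.013 0.011]
0.153 19 [ 0.6093 -0.2488  0.1597] [0.011 0.012 0.011]
0.165 26 [ 0.6097 -0.249   0.1705] [0.009 0.013 0.012]
0.177 18 [ 0.6095 -0.2494  0.1827] [0.009 0.011 0.009]
0.189 27 [ 0.6096 -0.2485  0.1937] [0.01  0.012 0.011]
0.201 23 [ 0.6098 -0.2481  0.2074] [0.01  0.012 0.011]
0.213 19 [ 0.6092 -0.2474  0.2171] [0.011 0.013 0.009]
```

View pics/s3.png

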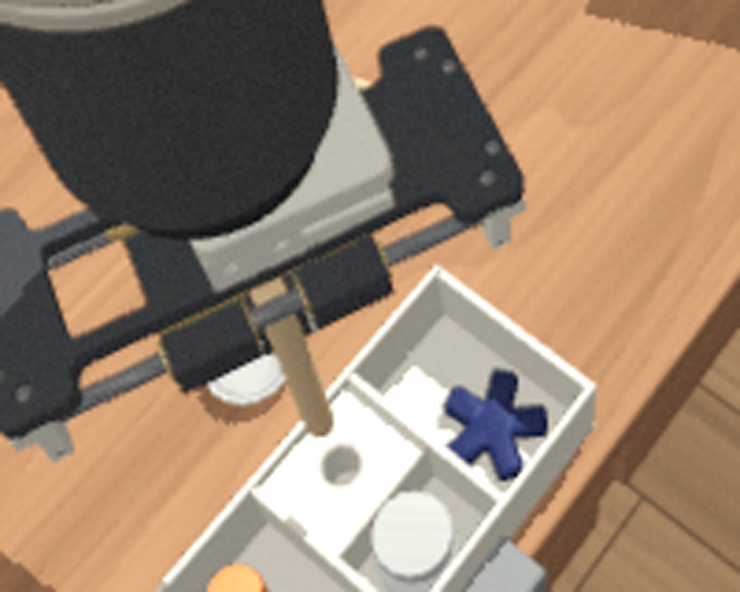

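The dowel hangs above the pocket: its lower end is at about (318,430) and the pocket mouth at (341,465) in the crop. I'll measure the pocket against the dowel in this same camera.

```bash
python3 - <<'E'
from h import *
c=r.capture("scene"); P=cloud(c); s=r.get_state(); print(s["tcp_pos"])
pos=np.array(c["position"]); A=rot(c)
g=cv2.cvtColor(c["pixels"],cv2.COLOR_RGB2GRAY)
# pocket near crop (341,465) -> full px
u0,v0=170+341/3.7,240+465/3.7
m=np.zeros((400,640),np.uint8); sub=(g<205); a,b=int(v0),int(u0); m[a-9:a+10,b-9:b+10]=sub[a-9:a+10,b-9:b+10]
n,L,st,ce=cv2.connectedComponentsWithStats(m); k=L[a,b]; print(st[k],ce[k])
def ray(u,v,h):
    d=A@[(u-c["cx"])/c["fx"],-(v-c["cy"])/c["fy"],-1]; return pos+d*(h-pos[2])/d[2]
print("pocket",ray(*ce[k],.055).round(4))
# dowel: per-row mid of mask, lateral location
x,y,z=P[...,0],P[...,1],P[...,2]
M=(c["range_z"]>0)&(abs(x-.606)<.03)&(abs(y+.244)<.03)&(z>.13)&(z<.2)
for v in range(0,400):
    u=np.flatnonzero(M[v])
    if 4<len(u)<14 and v%4==0:
        h=z[v,u].mean(); q=ray(u.mean(),v,h); d=q[:2]-pos[:2]; q2=q[:2]+d/np.linalg.norm(d)*.007
        print(v,len(u),round(h,3),q2.round(4))
E
```

```text
[ 0.60405859 -0.2420828   0.22944818]
[257 360  10  11  86] [261.55813953 365.30232558]
pocket [ 0.6043 -0.2439  0.055 ]
344 9 0.187 [ 0.6027 -0.2435]
348 9 0.169 [ 0.6024 -0.2443]
352 8 0.149 [ 0.6026 -0.2446]
356 5 0.131 [ 0.602  -0.2462]
```

The dowel is centred over the pocket to within about 2 mm, with 3 mm of slack. I lower it part way and check the force.

jog_arm --travel '[[0,0,0.04],[0,0,0.08],[0,0,0.11],[0,0,0.125],[0,0,0.135],[0,0,0.145],[0,0,0.155],[0,0,0.165],[0,0,0.17],[0,0,0.17]]' --dr '[[0,0,0],[0,0,0],[0,0,0],[0,0,0],[0,0,0],[0,0,0],[0,0,0],[0,0,0],[0,0,0],[0,0,0]]' --claw '[0,0,0,0,0,0,0,0,0,0]'

```text
time_s: 13.6
tcp_pos: [0.6042, -0.2421, 0.1447]
eef_rot: [180.0, 0.0, -24.9]
contact_force: [0.5, -0.1, -0.3]
gripper_width: 0.0133
gripper_force: 40.0
```

The dowel is 15 mm into the pocket with no load. I lower it the rest of the way and release.

jog_arm --travel '[[0,0,0.015],[0,0,0.03],[0,0,0.045],[0,0,0.055],[0,0,0.057],[0,0,0.057],[0,0,0.057],[0,0,0.057],[0,0,0.057],[0,0,0.057]]' --dr '[[0,0,0],[0,0,0],[0,0,0],[0,0,0],[0,0,0],[0,0,0],[0,0,0],[0,0,0],[0,0,0],[0,0,0]]' --claw '[0,0,0,0,0,0,0.3,0.5,0.7,0.8]'

```text
time_s: 14.85
tcp_pos: [0.6043, -0.2421, 0.1164]
eef_rot: [-180.0, -0.0, -24.9]
contact_force: [-0.8, 0.2, -0.8]
gripper_width: 0.0477
gripper_force: 0.0
```

jog_arm --travel '[[0,0,0],[0,0,0],[0,0,0],[0,0,0],[0,0,-0.04],[0,0,-0.08],[0,0,-0.14],[0,0,-0.2],[0,0,-0.25],[0,0,-0.25]]' --dr '[[0,0,0],[0,0,0],[0,0,0],[0,0,0],[0,0,0],[0,0,0],[0,0,0],[0,0,0],[0,0,0],[0,0,0]]' --claw '[0.9,0.9,0.9,0.9,0.9,0.9,0.9,0.9,0.9,0.9]'

```text
time_s: 16.1
tcp_pos: [0.6054, -0.2424, 0.244]
eef_rot: [-179.9, -0.2, -24.9]
contact_force: [-0.8, 0.8, -1.0]
gripper_width: 0.0786
gripper_force: 0.0
```

```bash
python3 - <<'E'
from h import *
c=r.capture("scene"); P=cloud(c); s=r.get_state(); print(s["tcp_pos"],s["contact_force"],s["gripper_width"])
cv2.imwrite("pics/s4.png",c["pixels"][:,:,::-1])
x,y,z=P[...,0],P[...,1],P[...,2]
m=(c["range_z"]>0)&(abs(x-.606)<.04)&(abs(y+.244)<.04)&(z>.078)&(z<.21)
for lo in np.arange(.078,.21,.015):
    s=P[m&(z>=lo)&(z<lo+.015)]
    if len(s): print(round(lo,3),len(s),np.median(s,0).round(4),s[:,2].max().round(4))
E
```

```text
[ 0.60463229 -0.24207158  0.24221609] [ 0.14076128 -0.37344819 -1.20914238] 0.07866316711461044
0.078 21 [ 0.6098 -0.2468  0.0862] 0.0929
0.093 21 [ 0.6104 -0.2471  0.1014] 0.1073
0.108 24 [ 0.6099 -0.2477  0.1159] 0.1218
0.123 26 [ 0.6103 -0.2469  0.1316] 0.137
0.138 23 [ 0.6099 -0.247   0.1462] 0.1528
0.153 27 [ 0.6104 -0.2467  0.1606] 0.1679
0.168 54 [ 0.605  -0.2443  0.1708] 0.1731
```

View pics/s4.png

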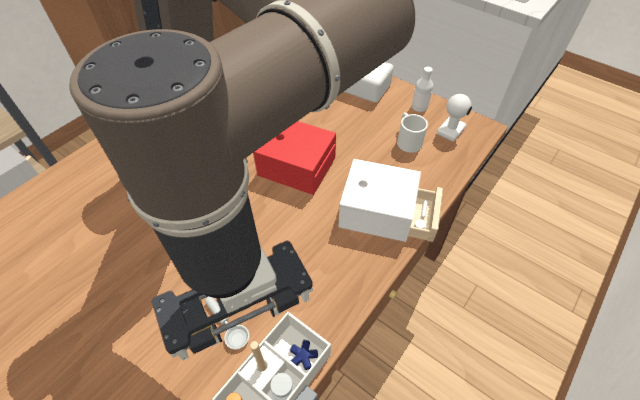

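The drawer is open at about (427,213), and the dowel stands upright and home at (258,357) with its top at z 0.171, as at the start. The mug, teether and jar are in place and the gripper is clear.

```bash
python3 -c "
from plant import r
print(r.close_job())"
```

```text
the job is handed in; nothing more can be done
None
```

The job is handed in: the last picture showed the drawer sprung open, the dowel upright and home in its pocket, the gripper clear and no bystander visibly moved; the verdict was not reported.

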